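Put the gear away and draw the lid of the spares case shut

ROBOT

A 6-joint arm with a two-finger parallel gripper is mounted at the origin on a cart in front of the work surface, level with it; the furniture and walls round the work are solid. World frame = base frame: x ahead of the robot, y to its left, z up, the work surface at z = 0. Lengths are in mm, angles in rad, forces in N, time in s.
With the tool pointing down it reaches from about 350 to 975 mm from the base axis. Payload 7.1 kg.
Tool frame: the origin (TCP) lies on the front face of the gripper's body, between the roots of the fingers; the fingertips stand 80 mm ahead of it and the grasp point (between the pads) lies 61 mm ahead of it (env.tips_ahead is the distance from the TCP to the fingertips, in mm); z points along the fingers, y is the line along which they close (so a half turn about z gives the same grasp; the last joint's range is limited). The gripper opens to 88 mm and grips with 3 to 60 N. Pads are 20 mm wide; open, the fingers measure 115 mm over their backs; the gripper's body (75 mm by 178 mm) begins 61 mm behind the grasp point.
Start: joints at [1.089, 0.423, 1.63, -0, 1.089, -0.019], TCP at [279.002, 559.252, 302.675] pointing down, gripper open.
Joint ranges: [-3, 3], [-0.9, 2.11], [0.09, 2.58], [-1.31, 4.45], [0.11, 2.69], [-2.54, 2.54]. Speed limits (rad/s): [2.39, 2.39, 3.01, 3.14, 3.14, 3.14].

INTERFACE

Orientations are given as a unit quaternion [x, y, z, w].
In Python, from station import env, set_gripper, viewer, workorder gives the robot as it stands. Calls block until the motion is done:
- env.reach(position, orientation): joint-space move of the TCP to a pose.
- env.move_l(position, rot=None, rate=150, f_stop=None): straight line of the TCP; rot=None keeps the orientation; rate is the mean speed in mm/s. With f_stop (N) it stops when the force on the tool has changed by that much, and returns True; else False.
- env.move_joints(angles): joint-space move.
- set_gripper(opening): finger opening in mm; the grip force is fixed at half the most; returns when the fingers have stopped.
- env.hold(seconds).
- env.ik(position, orientation): joint angles nearest the present ones, or None.
- env.read_state(): the state.
- viewer.camera(name): name is "scene" or "top"; returns the picture (480x640x3 uint8, blue, green, red); there is no depth.
- viewer.camera_params(name): a dict with "fx", "fy", "cx", "cy" (pixels), "pose" (4x4, takes a point from camera to world coordinates). Camera axes: x right, y up, looking along -z (the intrinsics and any distortion apply to the point x, -y, -z); pixel columns grow to the right and rows downward; lengths in mm; the calibration is good to about 2 mm. A picture is of the moment at which its call begins. camera_params takes no time and is no camera call.
A pose or a line that the arm cannot do raises env.IKError and nothing moves.
- workorder.sign_off(): hands the job in; it is judged then, once.
The state is a dict: "time_s": time; "qpos": joint angles; "dq": joint speeds; "tau": joint torques, N m; "tool_pos": TCP position; "orientation": TCP orientation; "force": force on the tool from outside, world axes, zero at the start; "wrist_torque": the same for the moment, N m; "width": finger opening in mm; "grip_force": force on a finger pad.
Only numpy, scipy, OpenCV 4.12 (cv2) and the standard library are available. Lean on these libraries where they do the work, as an engineer would, in place of code of your own. Each camera call takes 0.05 s, during which the arm holds its last target. There are 200 camera calls.

TASK

The saw is about to be used, so the spares must be under cover: pick up the loose toothed gear from the bench and put it back in its empty nest in the wooden case, flat and hub up as it lies now. Then press down lightly on the rubber patch of the handleless sheet lid and drag it towards the front of the case until it is fully home against the front wall. Press only as hard as the lid needs to follow, never with more than 25 N, and leave the bearing in its nest and the other things where they are.

Things in the scene. Friction and masses are not known exactly. Their poses are not given: they have to be found in the camera images.
- spur_gear: loose dark steel spur gear, lying flat with its hub up: toothed disc 50 mm in diameter and 12 mm thick, hub 20 mm in diameter rising 8 mm above it (20 mm high in all), 0.16 kg. Origin at the centre of its underside, z up. Held across the toothed disc
- case: fixed light-wood spares case, 300 (x) x 230 x 50 mm; origin centre of its underside, front (low wall) towards its -x. Front to rear: wall 12 mm thick, 40 mm high; open compartment x -0.138 to 0.007, 206 mm wide, floor at z 12 mm; fixed deck x 0.007 to 0.150, top at z 50 mm. Aluminium rails on the side walls, tops at z 44 mm, 188 mm apart, hold the lid's edges
- gear_nest (a point): centre of the gear's empty nest on the compartment floor, at (-0.092, 0.045, 0.012) of the case, axes as the case. Grey arc lips 8 mm high, inner radius 27 mm, stand at its -x and +x sides; its +y and -y sides are open 38 mm wide for the fingers, so hold the gear along the case's y axis when setting it down. Where the lid covers it there are 24 mm between floor and lid
- bearing_nest (a point): centre of the second, slightly smaller nest on the compartment floor, at x -0.092, y -0.050 of the case, in which the bearing lies
- bearing: loose ball bearing, 47 mm in diameter and 14 mm thick, lying in its nest in the case; it stays there. Origin at the centre of its underside
- lid (a joint): how far the lid is back from the front wall, m: 0 = closed, front edge against the front wall (a stop); up to 0.105 = open. Grows towards +x of the case. It slides stiffly: about 5.5 N along the case move it; it stays where it is left
- spanner: loose small combination spanner, 153 mm long, 5 mm thick, lying across the rear deck of the case; stays there. Origin at the middle of its underside
- tape_roll: loose roll of black tape, 66 mm in diameter, 19 mm high, lying on the bench near the front edge; not part of the job
- brass_punch: loose brass drift, 118 mm long and 12 mm thick, lying on the bench; not part of the job
- lid_sheet: sliding steel lid, 1.1 kg, 4 mm thick, no handle, rear end always under the deck. Origin: on its top face (z 40 mm), middle of a black ribbed rubber patch (24 mm along the case, 80 across), 22 mm behind its front edge; axes as the case. Gives only 1 mm per 40 N: touch down at 15 mm/s or less. Friction on fingertips 0.8 to 1.3: 12 to 19 N kept up while moving drags it, less slips, over 25 N bows it
Not all that is in view belongs to the job. Leave any orange or red look-alike of the spur_gear alone.

How it is judged:
By the outcome, as a careful person would: the job done as asked, in the order asked, and still so for the second after the job is handed in, with the robot touching nothing.
It also fails if it takes over 50 s, if anything falls off the work surface, if the arm or the gripper's body presses on something with over 40 N, if the wrist force passes 120 N, or if a joint passes its speed limit or range.

## Working session

There is one attempt and no reset: what is moved stays moved. The work goes in short steps, each a Python script; the robot and the scene stay as the last script left them, time stands still between calls to the robot, and variables do not carry over. Pictures are saved under pics/ and viewed, at most 10 in all, crops included, and the job is handed in when it is done.

```bash
ls; mkdir -p pics
python3 - <<'E'
from station import env,viewer
import cv2
for n in("top","scene"):
    cv2.imwrite(f"pics/{n}0.png",viewer.camera(n)); print(n,viewer.camera_params(n))
s=env.read_state();print(s["orientation"],s["time_s"],s["force"],s["width"])
E
```

```text
pics
top {'fx': 565.6063201571075, 'fy': 565.6063201571075, 'cx': 318.74371844599045, 'cy': 244.23468263137113, 'pose': array([[-1.60072180e-01,  9.66035326e-01, -2.02861148e-01,
         3.20684626e+02],
       [-9.87093476e-01, -1.57659939e-01,  2.81036295e-02,
        -2.04552049e+02],
       [-4.83397721e-03,  2.04741525e-01,  9.78804138e-01,
         9.46206923e+02],
       [ 0.00000000e+00,  0.00000000e+00,  0.00000000e+00,
         1.00000000e+00]])}
scene {'fx': 530.1256770472347, 'fy': 530.1256770472347, 'cx': 323.1826752570438, 'cy': 237.83025912571185, 'pose': array([[ 6.02205912e-01,  5.08643028e-01, -6.15329431e-01,
        -1.21290293e+02],
       [-7.98331372e-01,  3.79929342e-01, -4.67248024e-01,
        -6.96322037e+02],
       [-3.88074433e-03,  7.72616312e-01,  6.34861382e-01,
         6.95374016e+02],
       [ 0.00000000e+00,  0.00000000e+00,  0.00000000e+00,
         1.00000000e+00]])}
[ 2.29353692e-01  9.73342921e-01 -6.45817097e-04 -1.58110843e-04] 0.1 [ 0.00129781 -0.18569227  0.12835295] 87.61769386361368
```

View pics/top0.png

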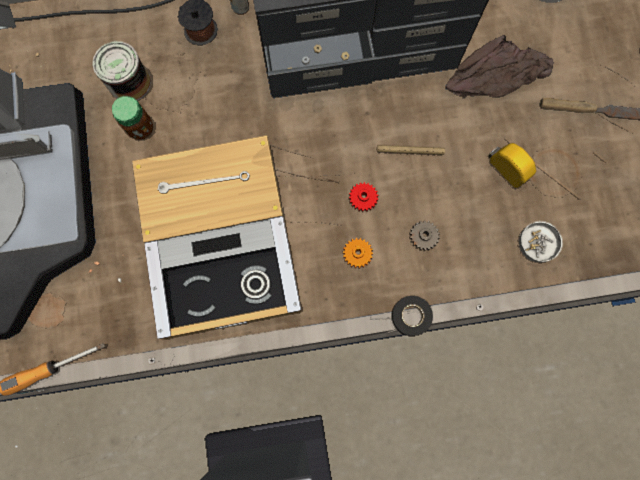

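View pics/scene0.png

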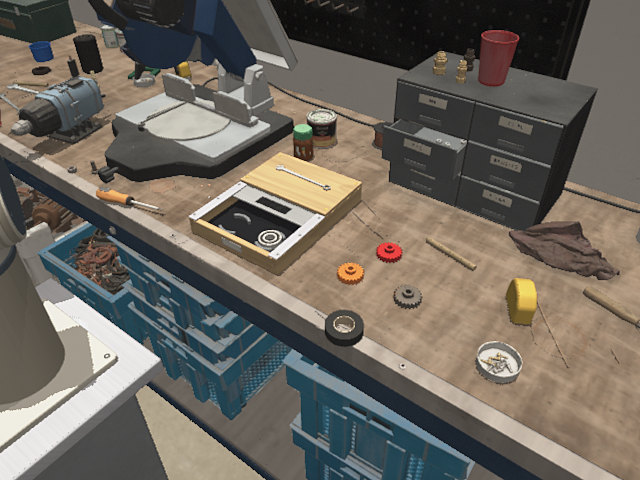

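Candidates in the top view are the grey-brown gear (425,235), the red gear (364,197), the orange gear (358,253), the bearing (256,285) and the tape roll (412,316). By the description I choose the dark steel gear at (425,235), which is at (407,296) in the scene view. Next, one close crop to check it and measure the case.

```bash
cat > h.py <<'E'
import numpy as np, cv2
from station import env,viewer,set_gripper,workorder
def w(name,uv,z):
    p=viewer.camera_params(name);P=p["pose"]
    d=P[:3,:3]@np.array([(uv[0]-p["cx"])/p["fx"],-(uv[1]-p["cy"])/p["fy"],-1.])
    o=P[:3,3];return o+d*(z-o[2])/d[2]
def px(name,X):
    p=viewer.camera_params(name);P=p["pose"];c=P[:3,:3].T@(np.asarray(X,float)-P[:3,3])
    return np.array([p["cx"]-p["fx"]*c[0]/c[2],p["cy"]+p["fy"]*c[1]/c[2]])
E
python3 - <<'E'
from h import *
t=cv2.imread("pics/top0.png");s=cv2.imread("pics/scene0.png")
a=cv2.resize(t[125:345,125:305],None,fx=2.7,fy=2.7,interpolation=cv2.INTER_CUBIC)[:594]
b=cv2.resize(t[205:265,395:455],(300,300),interpolation=cv2.INTER_CUBIC)
c=cv2.resize(s[266:326,377:437],(294,294),interpolation=cv2.INTER_CUBIC)
o=np.zeros((594,800,3),np.uint8);o[:,:a.shape[1]]=a;o[:300,500:]=b;o[300:594,500:794]=c
cv2.imwrite("pics/crop1.png",o)
# gear masks: saturation low & dark within window
for n,im,(x0,y0,x1,y1) in(("top",t,(400,212,450,260)),("scene",s,(385,275,432,318))):
    h=cv2.cvtColor(im,cv2.COLOR_BGR2HSV)[y0:y1,x0:x1]
    m=((h[...,1]<60)).astype(np.uint8)*255
    m=cv2.morphologyEx(m,cv2.MORPH_OPEN,np.ones((3,3)))
    cs,_=cv2.findContours(m,cv2.RETR_EXTERNAL,2);k=max(cs,key=cv2.contourArea)
    (u,v),r=cv2.minEnclosingCircle(k);print(n,u+x0,v+y0,r,cv2.contourArea(k),w(n,(u+x0,v+y0),8))
E
```

```text
top 424.5 234.5 14.30044937133789 483.0 [ 502.86768569 -411.55534341    8.        ]
scene 407.5 297.5 13.729630470275879 445.0 [ 500.82982766 -413.25539086    8.        ]
```

View pics/crop1.png

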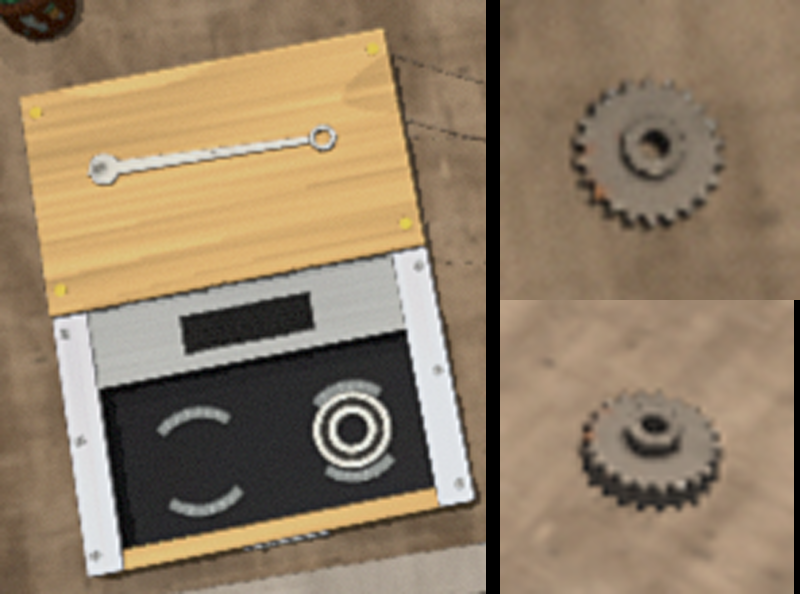

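The crop confirms the dark steel gear, hub up and with the toothed disc visible. The empty nest is on the left of the case and the bearing on the right, and the lid is open. Now I fit the case pose.

Run:
```python
from h import *
L=[((22,98),150,115,50),((383,30),150,-115,50),((425,247),7,-115,50),((50,315),7,115,50),((90,577),-150,115,44),((475,500),-150,-115,44),((352,430),-92,-50,26)]
c=lambda p:((p[0]+.5)/2.7-.5+125,(p[1]+.5)/2.7-.5+125)
W=np.array([w("top",c(p),z)[:2] for p,_,_,z in L]);C=np.array([(a,b) for _,a,b,_ in L],float)
Wc,Cc=W-W.mean(0),C-C.mean(0)
th=np.arctan2((Cc[:,0]*Wc[:,1]-Cc[:,1]*Wc[:,0]).sum(),(Cc*Wc).sum())
R=np.array([[np.cos(th),-np.sin(th)],[np.sin(th),np.cos(th)]]);t=W.mean(0)-R@C.mean(0)
print("case",t,th,"res\n",(W-C@R.T-t).round(1))
tc=lambda q,z:(R.T@(w("top",c(q),z)[:2]-t)).round(1)
print("nest arcs",[tc(q,20) for q in((194,420),(207,502))])
print("patch",[tc(q,40) for q in((180,317),(308,293),(314,328),(187,355))],"front",[tc(q,40) for q in((103,387),(405,331))])
print("nest",R@[-92,45]+t)
# second view check
for X in ((150,115,50),(150,-115,50),(-150,115,44),(-150,-115,44),(-92,-50,26)):
    print("scene px",X,px("scene",[*(R@X[:2]+t),X[2]]).round(1))
# gear pick feasibility with several yaws
from scipy.spatial.transform import Rotation as Ro
y0=Ro.from_quat(env.read_state()["orientation"]).as_matrix();print(y0.round(3))
```

```text
case [552.3070356  -64.77466195] 0.033963656229298034 res
 [[-1.3 -1.3]
 [-1.   1.3]
 [-0.8  0.9]
 [ 1.6 -0.3]
 [ 0.3 -1.1]
 [ 0.7 -0.1]
 [ 0.5  0.6]]
nest arcs [array([-65.7,  45. ]), array([-116.7,   44.7])]
patch [array([-5.3, 40. ]), array([ -5.6, -38.8]), array([-27.8, -38.7]), array([-29.3,  39.4])] front [array([-38.9,  91.9]), array([-40.4, -92.5])]
nest [458.83202217 -22.92466955]
scene px (150, 115, 50) [279.6 152.4]
scene px (150, -115, 50) [361.6 182.9]
scene px (-150, 115, 44) [187.5 216.8]
scene px (-150, -115, 44) [275.4 259.8]
scene px (-92, -50, 26) [268.9 238.2]
[[-0.895  0.446 -0.001]
 [ 0.446  0.895 -0.001]
 [ 0.    -0.001 -1.   ]]
```

```bash
cat >> h.py <<'E'
from scipy.spatial.transform import Rotation as Ro
TH=0.034;CT=np.array([552.3,-64.8]);Rc=np.array([[np.cos(TH),-np.sin(TH)],[np.sin(TH),np.cos(TH)]])
def cw(x,y):return Rc@[x,y]+CT
yx,yy=Rc[:,1]
Q=Ro.from_matrix(np.array([[-yy,yx,0],[yx,yy,0],[0,0,-1.]])).as_quat()
T0=80.0
def st(msg=""):
    s=env.read_state();print(msg,"t",round(s["time_s"],2),"p",np.round(s["tool_pos"],1),"F",np.round(s["force"],1),"w",round(s["width"],1),"g",round(s["grip_force"],1));return s
E
python3 - <<'E'
from h import *
print(env.tips_ahead)
s=env.read_state();p=np.array(s["tool_pos"]);u=p[:2]/np.hypot(*p[:2])
env.move_l([*(u*390),p[2]],rate=250);st("in")
a=np.arctan2(-412,502)
env.reach([390*np.cos(a),390*np.sin(a),300],Q);st("swing")
env.reach([502,-412.3,150],Q);s=st("above");print(np.round(s["qpos"],2))
cv2.imwrite("pics/a_top.png",viewer.camera("top"))
E
```

```text
80.0
in t 1.19 p [174.7 350.1 302.4] F [ 0.7  0.6 -0.7] w 88.0 g 0.0
swing t 3.38 p [ 301.8 -247.1  299.9] F [ 0.6 -0.  -0.7] w 87.6 g 0.0
above t 4.53 p [ 501.8 -411.8  150.6] F [ 0.5 -0.5  0.7] w 87.7 g 0.0
[-0.71  0.65  1.65 -0.    0.84 -2.31]
```

Run:
```python
from h import *
env.move_l([502,-412.3,83],rate=80,f_stop=12);st("down")
set_gripper(40);st("grip")
env.move_l([502,-412.3,200],rate=150);st("lift")
n=cw(-91.7,45);env.move_l([*n,200],rate=220)
env.move_l([*n,135],rate=150);st("hover")
t=viewer.camera("top");s=viewer.camera("scene")
cv2.imwrite("pics/b_top.png",t);cv2.imwrite("pics/b_scene.png",s)
u,v=px("scene",[*n,50]).astype(int)
b=cv2.resize(s[v-75:v+75,u-100:u+100],(800,600),interpolation=cv2.INTER_CUBIC)
cv2.imwrite("pics/b_crop.png",b);print(u-100,v-75)
```

```text
down t 5.57 p [ 502.3 -412.5   83.3] F [-0.  -0.4 -0. ] w 88.2 g 0.0
grip t 6.25 p [ 502.  -412.3   83.1] F [-0.2  1.   1.9] w 49.3 g 30.0
lift t 7.18 p [ 501.5 -411.9  199.1] F [ 0.3 -0.2 -1.4] w 49.4 g 29.9
hover t 9.7 p [459.3 -23.3 135.1] F [ 0.   0.7 -1.5] w 49.7 g 29.9
132 137
```

View pics/b_crop.png

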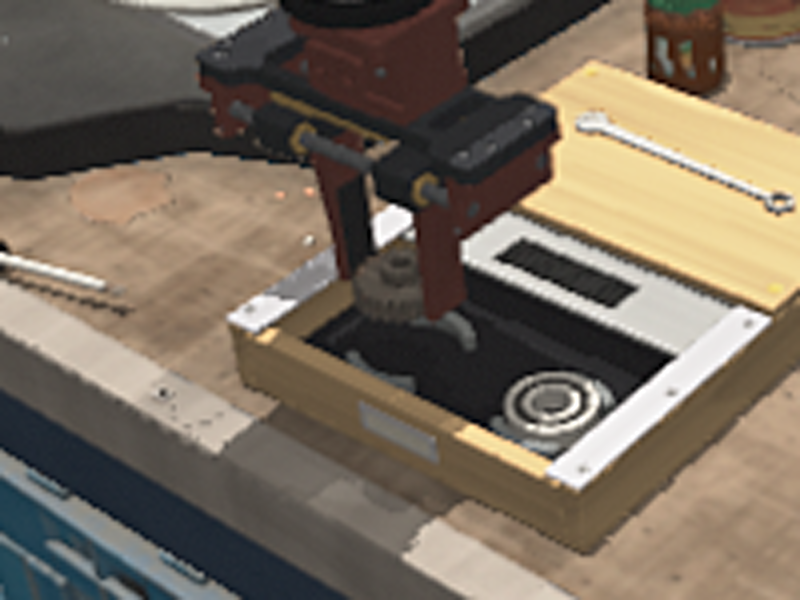

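The gear is held level above the empty nest, hub at crop (402,262). I check its x-offset with a ray, then lower it under force guard.

Run:
```python
from h import *
p=np.array(env.read_state()["tool_pos"])
print("hub case",Rc.T@(w("scene",(232.5,202.5),72)[:2]-CT),"tcp case",Rc.T@(p[:2]-CT),
 "lips case",[Rc.T@(w("scene",(132+a/4,137+b/4),20)[:2]-CT) for a,b in((450,328),(380,370))])
n=cw(-91.7,45)
env.move_l([*n,104],rate=60);st("pre")
print(env.move_l([*n,94.5],rate=15,f_stop=5));st("down")
for nm in("scene",):
    s=viewer.camera(nm);cv2.imwrite("pics/c.png",cv2.resize(s[137:287,132:332],(800,600),interpolation=cv2.INTER_CUBIC))
```

```text
hub case [-87.79132383  44.5255613 ] tcp case [-91.06386343  44.78564131] lips case [array([-66.89534686,  37.68052671]), array([-114.02028449,   43.45962118])]
pre t 10.47 p [459.  -22.9 103.7] F [-0.  -0.9 -0.8] w 49.6 g 29.9
True
down t 11.06 p [459.1 -23.   95. ] F [-1.1 -0.2  4.6] w 49.5 g 30.0
```

View pics/c.png

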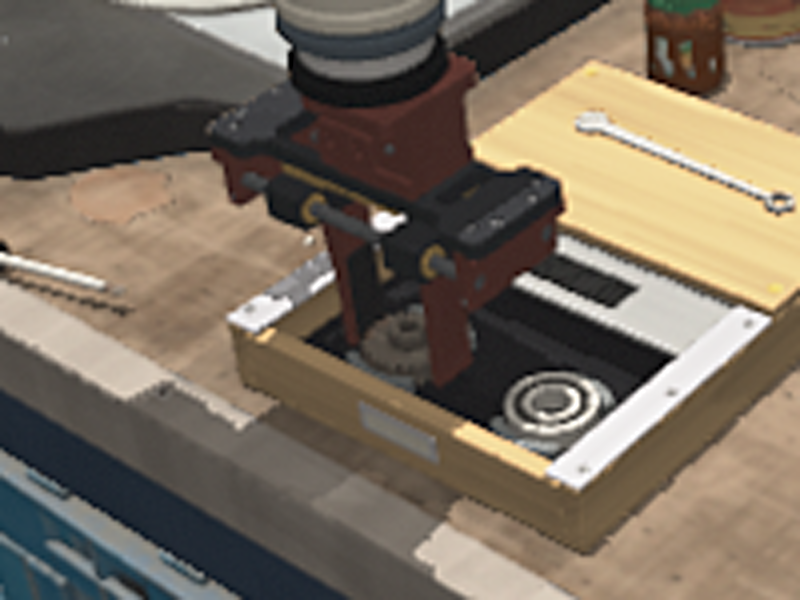

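Contact came at TCP z 95.0, which is the floor height; on a lip it would have been about 103. The gear sits between the lips, so I release it, back off and look.

Run:
```python
from h import *
n=cw(-91.7,45)
set_gripper(62);st("rel")
env.move_l([*n,150],rate=120)
env.move_l([*cw(-17,0),150],rate=200);set_gripper(0);st("over patch")
t=viewer.camera("scene");cv2.imwrite("pics/d.png",cv2.resize(t[137:287,132:332],(800,600),interpolation=cv2.INTER_CUBIC))
```

```text
rel t 11.54 p [458.6 -22.9  94.6] F [-0.6 -0.4 -0.6] w 61.9 g 0.0
over patch t 13.75 p [535.3 -65.4 150. ] F [-0.4 -0.7  0.1] w 0.4 g 0.0
```

View pics/d.png

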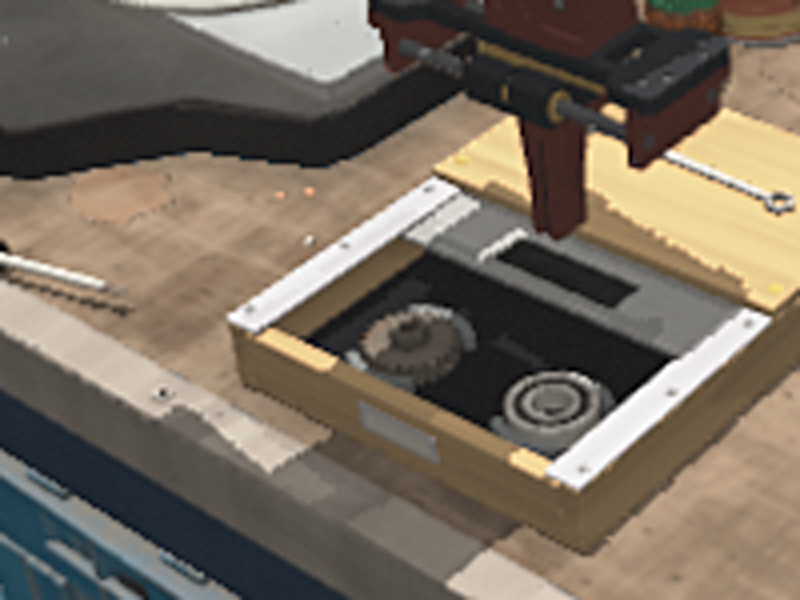

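The gear lies flat in its nest and the bearing is untouched. Now the gentle touch-down on the patch.

Run:
```python
from h import *
n=cw(-17,0)
env.move_l([*n,125],rate=50);f0=st("pre")["force"]
print(env.move_l([*n,118],rate=6,f_stop=10));st("touch")
env.hold(0.2);s=st("held")
z=s["tool_pos"][2]
```

```text
pre t 14.45 p [535.3 -65.3 124.7] F [-0.1 -0.1 -0.4] w 0.2 g 0.0
True
touch t 15.31 p [535.3 -65.4 120.1] F [-1.  -0.4  6.7] w 0.6 g 3.5
held t 15.51 p [535.3 -65.4 120.1] F [-1.4  0.4  7.1] w 0.7 g 3.4
```

Run:
```python
from h import *
n=cw(-17,0);s=env.read_state();zc=s["tool_pos"][2]
for i in range(12):
    F=np.mean([env.read_state()["force"][2]]);
    if F>14.5:break
    zc-=0.1;env.move_l([*n,zc],rate=5);env.hold(.05);s=env.read_state();print(round(zc,2),s["tool_pos"][2].round(2),s["force"].round(1),round(s["time_s"],2))
```

```text
120.02 120.19 [-0.4  0.4  5.6] 15.83
119.92 120.15 [-0.7 -0.4  6.8] 16.13
119.82 120.1 [-1.   0.5  6.4] 16.43
119.72 120.06 [-2.3 -0.7  7.3] 16.73
119.62 120.07 [-2.2 -0.3  9.3] 17.03
119.52 120.0 [-2.6  1.   9.6] 17.33
119.42 120.0 [-2.   1.1 10. ] 17.63
119.32 119.97 [-3.1  0.7 11.8] 17.93
119.22 119.94 [-2.5  1.1 11.8] 18.23
119.12 119.89 [-2.6  0.9 13.5] 18.53
119.02 119.85 [-3.2  1.6 13.9] 18.83
118.92 119.85 [-4.4  1.3 14.9] 19.13
```

Command stiffness is about 9 N/mm, which is soft. Now I drag with force feedback at about 16 N.

Run:
```python
from h import *
zc=118.92;d=0;c0=-17
while d<108:
    d+=8 if d<88 else 2
    F0=env.read_state()["force"]
    zc-=np.clip(.06*(16-F0[2]),-.15,.15)
    env.move_l([*cw(c0-d,0),zc],rate=28 if d<=88 else 15)
    s=env.read_state();F=s["force"];a=Rc.T@F[:2];x=(Rc.T@(s["tool_pos"][:2]-CT))[0]
    print(d,round(zc,2),"x",x.round(1),"Fz",F[2].round(1),"Fx",a[0].round(1),round(s["time_s"],2))
    if F[2]>21 or (d>88 and a[0]>10.5):break
v=viewer.camera("scene");cv2.imwrite("pics/e.png",cv2.resize(v[137:287,132:332],(800,600),interpolation=cv2.INTER_CUBIC))
cv2.imwrite("pics/e_top.png",viewer.camera("top"))
```

```text
8 118.85 x -22.7 Fz 8.0 Fx 2.9 19.57
16 118.7 x -30.5 Fz 10.4 Fx 2.8 20.0
24 118.55 x -38.4 Fz 10.9 Fx 2.8 20.43
32 118.4 x -46.3 Fz 11.3 Fx 2.8 20.87
40 118.25 x -54.1 Fz 14.1 Fx 3.2 21.3
48 118.14 x -62.0 Fz 14.6 Fx 3.1 21.73
56 118.06 x -69.9 Fz 14.7 Fx 3.6 22.17
64 117.98 x -77.9 Fz 17.0 Fx 3.4 22.6
72 118.04 x -85.9 Fz 16.0 Fx 2.6 23.03
80 118.04 x -93.9 Fz 17.4 Fx 3.2 23.47
88 118.12 x -101.9 Fz 16.1 Fx 2.9 23.9
90 118.13 x -103.5 Fz 17.0 Fx 4.2 24.18
92 118.19 x -105.5 Fz 15.0 Fx 4.5 24.47
94 118.13 x -107.5 Fz 14.8 Fx 4.7 24.75
96 118.06 x -109.4 Fz 16.5 Fx 4.9 25.03
98 118.09 x -111.5 Fz 16.1 Fx 4.1 25.32
100 118.09 x -113.4 Fz 16.0 Fx 4.3 25.6
102 118.09 x -115.4 Fz 16.9 Fx 4.5 25.88
104 118.14 x -117.5 Fz 16.4 Fx 4.6 26.17
106 118.17 x -119.5 Fz 15.4 Fx 4.6 26.45
108 118.13 x -120.6 Fz 13.9 Fx 6.8 26.73
```

View pics/e.png

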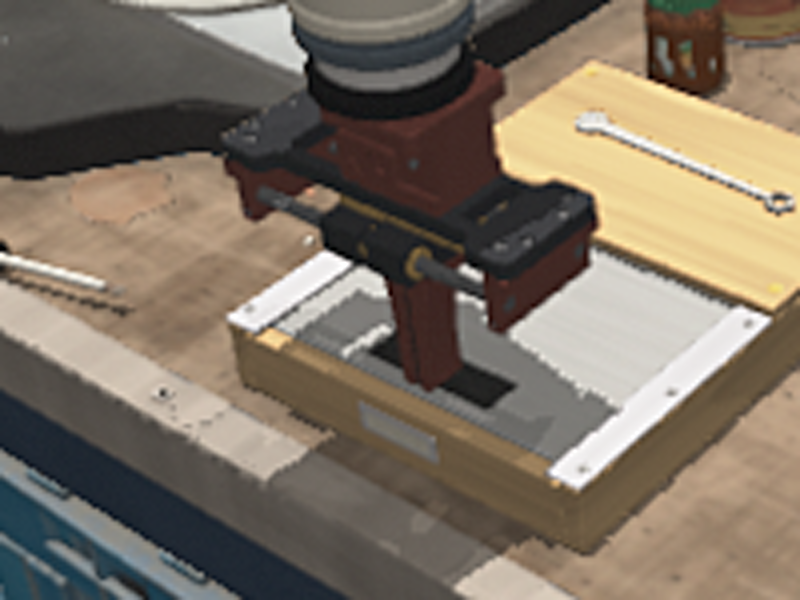

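The lid looks almost at the front wall, and the resistance has just begun to rise. I push on until the stop shows clearly.

Run:
```python
from h import *
zc=118.13;d=108
while d<115:
    d+=1
    zc-=np.clip(.06*(15.5-env.read_state()["force"][2]),-.15,.15)
    env.move_l([*cw(-17-d,0),zc],rate=10)
    s=env.read_state();F=s["force"];a=Rc.T@F[:2];x=(Rc.T@(s["tool_pos"][:2]-CT))[0]
    print(d,"x",x.round(1),"Fz",F[2].round(1),"Fx",a[0].round(1),round(s["time_s"],2))
    if F[2]>21 or a[0]>11.5:break
p=s["tool_pos"]
env.move_l([p[0],p[1],p[2]+5],rate=20);env.move_l([p[0],p[1],230],rate=150)
u=[330,-120];env.move_l([*u,280],rate=200);st()
v=viewer.camera("scene");t=viewer.camera("top")
o=np.hstack([cv2.resize(v[167:277,172:302],(400,338),interpolation=3),cv2.resize(t[210:345,125:305],(400,338),interpolation=3)])
cv2.imwrite("pics/f.png",o)
```

```text
109 x -120.9 Fz 12.5 Fx 9.1 27.08
110 x -121.2 Fz 12.5 Fx 10.9 27.33
111 x -121.7 Fz 11.9 Fx 12.1 27.58
 t 29.82 p [ 330.4 -120.   279.8] F [ 0.6 -0.6  0.3] w 0.7 g 0.0
```

View pics/f.png

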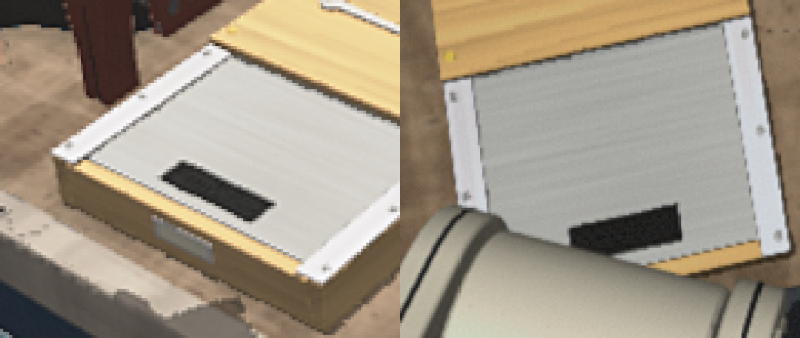

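The lid is flush against the front wall in both views, with no dark gap. The stop was felt at 12 N, and the arm is clear.

```bash
python3 -c "
from station import workorder;print(workorder.sign_off())"
```

```text
the job is handed in; nothing more can be done
None
```

The spur gear is back in its nest, flat and hub up, and the lid is closed against the front wall; no press-force reading was above about 17.5 N, and the job was handed in at about 30 s.

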